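# Centre a jar on the magnetic stirrer and start it

## Robot

A 6-joint arm with a two-finger parallel gripper is mounted at the origin on the work surface. World frame = base frame: x ahead of the robot, y to its left, z up, the work surface at z = 0. Lengths are in m, angles in rad, forces in N, time in s.
With the tool pointing down it reaches from about 0.225 to 0.875 m from the base axis. Payload 3.4 kg.
Tool frame: the origin (TCP) lies at the very end of the fingers, on their centre line; the grasp point (between the pads) lies 19 mm behind it (manip.hold_point_z is the distance from the TCP to the grasp point, in m); z points along the fingers, x is the direction in which the jaws open and shut, and the axes are right-handed (so a half turn about z gives the same grasp; the last joint's range is limited). The gripper opens to 85 mm and grips with 20 to 120 N. Pads are 22 mm wide; open, the fingers measure 114 mm over their backs; the gripper's body (76 mm by 85 mm) begins 54 mm behind the grasp point. The pads swing forward as they close: fully open they stand 13 mm farther back than shut.
Start: joints at [1.122, 0.276, 1.505, -0, 1.361, -0.121], TCP at [0.185, 0.544, 0.231] pointing down, gripper open.
Joint ranges: [-2.89, 2.89], [-0.75, 2.08], [0.22, 2.7], [-1.18, 4.32], [0.11, 2.71], [-2.7, 2.7]. Speed limits (rad/s): [2.57, 2.57, 3.14, 3.14, 3.14, 3.14].

## Interface

Orientations are given as a unit quaternion [w, x, y, z].
In Python, from rig import manip gives the robot as it stands.
- The arm moves only by the tool apply_moves, never from a script. Its argument "commands" is one flat list of numbers, 6 for each row, row after row: the shift along the tool's x, y, z normalised to -1 to 1, where 1 is 0.03 m, then the turn, a rotation vector about the tool's x, y, z normalised to -1 to 1, where 1 is 0.15 rad. A call has 1 to 20 rows; each row shifts and turns the commanded pose from where the row before left it, along the tool's axes as they then stand; what a row does not reach is not made up. A row lasts 1/10 s, in which the tool goes at most 50 mm and 8.59 degrees, less where a joint would pass 70% of its speed; a pose out of reach is approached as far as the arm can. A call with a number of a shift or a turn outside -1 to 1 is refused whole. A call with a gripper value outside its range is refused whole. "jaw" is the opening, from -1 (shut) to 1 (fully open), set as the call begins (left out, the last holds). The fingers move at their own pace and stop on an object; "newtons" is the grip in N (left out, the last holds). Time passes only in rows, so rows that do not move let the fingers close. It gives the time, the measured TCP pose, the force and the opening at its end, in the units of the state.
- manip.get_state(): the state, without advancing time (a new reading comes with each control period).
- manip.get_image(name): name is "scene" or "side" or "wrist"; returns a dict with "frame" (400x640x3 uint8, red, green, blue), "fx", "fy", "cx", "cy" (pixels), "extrinsics" (4x4, takes a point from camera to world coordinates); the wrist camera has in their place "mount" (4x4, takes a point from camera to tool coordinates, whose origin is the TCP and whose axes are the tool frame's). Camera axes: x right, y up, looking along -z (the intrinsics and any distortion apply to the point x, -y, -z); pixel columns grow to the right and rows downward; lengths in m; the calibration is good to about 2 mm. A picture is of the moment at which its call begins: read the wrist's pose just before it. There is no depth.
- manip.sign_off(): hands the job in, once; it reports no verdict.
The state is a dict: "clock": time; "qpos": joint angles; "qd": joint speeds; "effort": joint torques, N m; "position": TCP position; "ee_rot": TCP orientation; "contact_force": force on the tool from outside, world axes, zero at the start; "moment": the same for the moment, N m; "width": finger opening in m.
Only numpy, scipy, OpenCV 4.12 (cv2) and the standard library are available. Lean on these libraries where they do the work, as an engineer would, in place of code of your own. Each camera call takes 0.05 s, during which the arm holds its last target. There are 200 camera calls.

## Task

Nudge the amber jar along the top of the stirrer plate, pushing its side with the fingertips and never taking it between the fingers, lifting or tipping it, until it stands centred inside the printed circle. Once it stands there, press the green start button on the stirrer all the way down, let it spring back, and leave the jar centred. Push gently and leave the bottles, beaker and red pipette pump on the bench where they are.

Things in the scene. Friction and masses are not known exactly. Their poses are not given: they have to be found in the camera images.
- jar: Closed amber screw-cap jar, black cap, white label: upright, 60 mm diameter, 70 mm tall in all (wall straight, 60 mm wide, from 0 to 50 mm up; cap 57 mm wide from 55 to 70 mm). 0.15 to 0.31 kg; it slides on the plate and stops when no longer pushed. Origin at the centre of its underside, z up. It starts on the plate, 40 to 85 mm from the circle's centre.
- plate_mark (a point): Centre dot of the dark blue circle (74 mm inside, 78 mm outside diameter) printed on the white stirrer plate; on the plate's top face, 100 mm above the bench. Plate flat, 200 x 200 mm, 10 mm thick, centred here. The stirrer is heavy and stays put, but its place and yaw (up to 0.3) vary; its x runs from the controls (robot's side) to the rear, its y to the left.
- start (a joint): Travel of the green start button, m: 0 when up, 0.006 all the way down. It moves straight down, needs about 1.5 N to begin to move and 5 N to be fully down, and springs back up.
- start_top (a point): Centre of the top of the green start button (24 mm diameter), facing straight up, 89 mm above the bench when up, on the ledge before the plate: in the stirrer's axes at x -140, y -55 mm from the plate's centre. Grey collar (40 mm diameter) 10 mm and ledge 14 mm below the button's top; plate edge 40 mm away and 11 mm higher. Moves with the button.
- wash_bottle: White wash bottle with a red cap and a bent spout, 60 mm diameter, 161 mm tall with its spout, standing on the bench to the right of the stirrer. Origin at the centre of its underside. To be left alone.
- beaker: Empty glass beaker, 74 mm diameter at the rim, 94 mm tall, on the bench to the left of the stirrer. Origin at the centre of its underside. To be left alone.
- reagent_bottle: White plastic bottle with a blue cap and a yellow band, 54 mm diameter, 96 mm tall, on the bench to the left of the stirrer. Origin at the centre of its underside. To be left alone.
- pipette_pump: Red pipette pump with white ends, lying on the bench to the right of the stirrer's controls: 176 mm long along its own x axis, 24 mm thick. Origin under its middle. To be left alone.

How it is judged:
On the way, in this order (a step that is already met when the one before it is completed fails the run):
1. the jar stands centred in the printed circle, upright and at rest, with the start button still up (horizontal distance between jar and plate_mark below 0.008 m and angle between jar's own z axis and vertical below 0.05 rad and linear speed of jar below 0.01 m/s and value of joint start below 0.002 m), for 0.3 s.
2. the start button is pressed all the way down with the jar centred (value of joint start above 0.0048 m and horizontal distance between jar and plate_mark below 0.008 m), for 0.05 s.
At the end, for the whole second after the job is handed in: The jar stands upright and at rest on the plate with its axis within 8 mm of the circle's centre, and the start button has been pressed down (4.8 mm or more) after that and has sprung back up (horizontal distance between jar and plate_mark below 0.008 m and angle between jar's own z axis and vertical below 0.05 rad and height (world z) of jar between 0.097 and 0.103 m and linear speed of jar below 0.01 m/s and value of joint start below 0.0015 m); the robot touches nothing.
It fails at once if the jar is lifted off the plate, falls from it or is tipped (height (world z) of jar above 0.108 m or height (world z) of jar below 0.09 m or angle between jar's own z axis and vertical above 0.25 rad).
It fails at once if the jar is taken between the fingers (the grasp point comes inside the jar) instead of being pushed from outside (horizontal distance between the grasp point and jar below 0.018 m and height (world z) of the grasp point below 0.183 m).
It fails at once if the jar is shoved hard (more than 15 N from the fingers) (contact force between the fingers and jar above 15 N).
It fails at once if the stirrer is started before the jar is centred (value of joint start above 0.003 m and horizontal distance between jar and plate_mark above 0.01 m).
It fails at once if a bystander is moved by more than 10 mm or tipped (distance of any of wash_bottle, beaker, reagent_bottle, pipette_pump from where it was at the start of the episode above 0.01 m or angle between any of wash_bottle, beaker, reagent_bottle's own z axis and vertical above 0.2 rad).
It also fails if it takes over 54 s, if anything falls off the work surface, if the arm or the gripper's body presses on something with over 40 N, if the wrist force passes 120 N, or if a joint passes its speed limit or range.

## Working session

There is one attempt and no reset: what is moved stays moved. The work goes in short steps, Python scripts to look and compute and a tool call to move; the robot and the scene stay as the last step left them, time stands still between calls to the robot, and variables do not carry over. Pictures are saved under pics/ and viewed, about 8 in all and at most 12, crops included, and the job is handed in when it is done.

Besides the shell and the picture viewer there is one more tool, called after ">>>" by a JSON object that holds its "op" and its "data". apply_moves: Moves the arm, as the interface text tells. Scaled input: -1 to 1 covers 0.03 m each way for a shift and 0.15 rad each way for a turn. Its arguments: {"type":"object","properties":{"commands":{"type":"array"},"jaw":{"type":"number"},"newtons":{"type":"number"}},"required":["commands"]}

```bash
mkdir -p pics; cat > h.py <<'E'
import numpy as np, cv2
from rig import manip
def grab(n,save=None):
    s=manip.get_state(); d=manip.get_image(n); f=np.array(d['frame'])
    if save: cv2.imwrite('pics/'+save,f[:,:,::-1])
    return s,d,f
def R(q):
    from scipy.spatial.transform import Rotation as Ro
    return Ro.from_quat([q[1],q[2],q[3],q[0]]).as_matrix()
def cam(s,d):
    if 'extrinsics' in d: return np.array(d['extrinsics'])
    T=np.eye(4);T[:3,:3]=R(s['ee_rot']);T[:3,3]=s['position'];return T@np.array(d['mount'])
def cast(s,d,uv,z):
    T=cam(s,d);uv=np.atleast_2d(uv).astype(float)
    r=np.c_[(uv[:,0]-d['cx'])/d['fx'],-(uv[:,1]-d['cy'])/d['fy'],-np.ones(len(uv))]@T[:3,:3].T
    return T[:3,3]+r*((z-T[2,3])/r[:,2])[:,None]
def proj(s,d,P):
    T=cam(s,d);p=(np.atleast_2d(P)-T[:3,3])@T[:3,:3]
    return np.c_[d['cx']+d['fx']*p[:,0]/-p[:,2],d['cy']-d['fy']*p[:,1]/-p[:,2]]
E
python3 - <<'E'
from h import *
a=[]
for n in ['scene','side']:
    s,d,f=grab(n,n+'0.png'); print(n,d.keys(),np.array(d['extrinsics']).round(3).tolist(),d['fx'],d['cx'])
print(s)
E
```

```text
scene dict_keys(['frame', 'fx', 'fy', 'cx', 'cy', 'extrinsics']) [[0.828, -0.444, 0.342, 0.869], [0.56, 0.673, -0.483, -0.438], [-0.016, 0.592, 0.806, 0.815], [0.0, 0.0, 0.0, 1.0]] 484.26908931588076 320.6920689158947
side dict_keys(['frame', 'fx', 'fy', 'cx', 'cy', 'extrinsics']) [[-0.722, 0.354, -0.594, 0.085], [-0.691, -0.4, 0.602, 0.46], [-0.024, 0.845, 0.534, 0.517], [0.0, 0.0, 0.0, 1.0]] 366.91327176348005 317.5363764507398
{'clock': 0.05, 'qpos': array([ 1.12204336e+00,  2.76565428e-01,  1.50612079e+00,  1.10174283e-05,
        1.36071751e+00, -1.21013198e-01]), 'qd': array([-0.00118005, -0.00077692, -0.00119454,  0.00077641,  0.00084925,
        0.0007966 ]), 'effort': array([ 1.25357015e-03, -4.18085432e+01, -2.46678472e+01, -2.95957034e-04,
        5.53364865e-03, -5.57065988e-06]), 'position': array([0.18487121, 0.5439092 , 0.2304615 ]), 'ee_rot': array([ 4.29821429e-04,  8.12989861e-01,  5.82277138e-01, -7.97045410e-04]), 'contact_force': array([ 0.61895513, -0.85076463,  0.03921382]), 'moment': array([ 0.02744414, -0.01407734, -0.02077969]), 'width': 0.08538740400847546}
```

View pics/scene0.png

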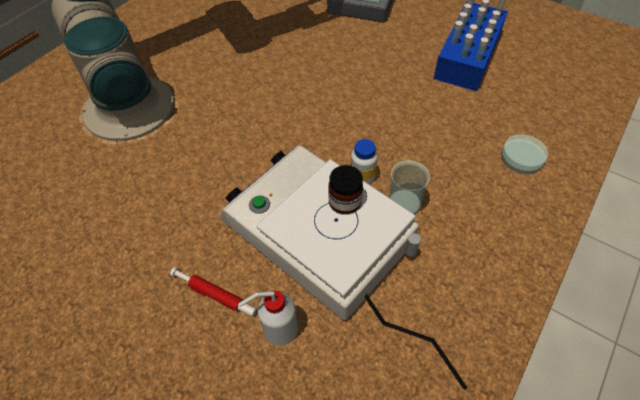

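View pics/side0.png

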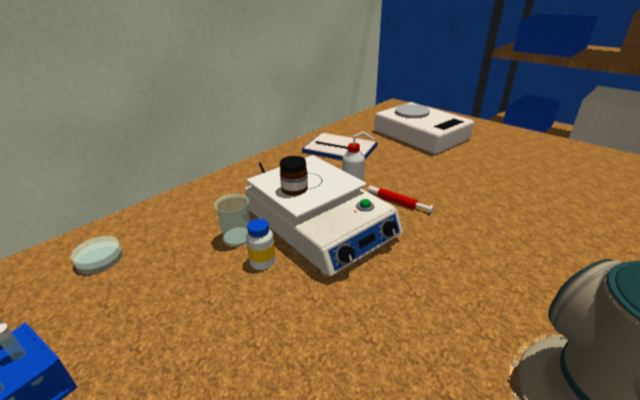

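The scene view shows the circle's dot at about (336,220), the jar's cap at (346,175) and the green button at (259,203). The side view shows the jar at (293,175) and the button at (365,204). The reagent bottle and beaker stand left of the stirrer, close to the jar.

```bash
python3 - <<'E'
from h import *
def cen(m,box):
    x0,y0,x1,y1=box; mm=np.zeros(m.shape,np.uint8); mm[y0:y1,x0:x1]=m[y0:y1,x0:x1]
    n,l,st,c=cv2.connectedComponentsWithStats(mm); i=1+np.argmax(st[1:,4]); return c[i],st[i]
res={}
for n,bb,bp,bc in [('scene',(245,190,275,215),(300,150,360,187),(325,210,347,230)),('side',(352,195,378,212),(275,150,312,172),None)]:
    s,d,f=grab(n); hsv=cv2.cvtColor(f,cv2.COLOR_RGB2HSV)
    g,sg=cen((hsv[...,0]>45)&(hsv[...,0]<85)&(hsv[...,1]>120),bb); P=cast(s,d,g,.088)[0]
    k,sk=cen(f.max(2)<45,bp); print(n,'green',g,sg,P.round(4),'cap',k,sk,cast(s,d,k,.163)[0].round(4))
    # top edge approx; dot
    if bc:
        c,sc=cen(f.max(2)<110,bc); M=cast(s,d,c,.1)[0]; print('dot',c,sc,M.round(4)); print('yaw', np.arctan2(*(M-P)[1::-1])-np.arctan2(55,140), np.linalg.norm((M-P)[:2]))
        cor=cast(s,d,[[258,228],[331,163],[415,222],[345,293]],.1); print(cor.round(3), cor.mean(0))
    # others
    hs={'red':((hsv[...,0]<6)|(hsv[...,0]>174))&(hsv[...,1]>180)&(f[...,0]>110)}
    print(cast(s,d,cen(hs['red'],(185,270,245,312) if bc else (370,185,425,212))[0],.015).round(3),'pump')
    im=f[130:320,200:440] if bc else f[130:280,200:440]
    cv2.imwrite(f'pics/{n}crop.png',cv2.resize(im[...,::-1],None,fx=3,fy=3,interpolation=2))
s,d,f=grab('scene')
print('ring px',proj(s,d,[[M[0]+.038*np.cos(a),M[1]+.038*np.sin(a),.1] for a in np.arange(0,6.28,.785)]).round(1).tolist())
for nm,uv,z in [('bluecap',(365,148),.096),('beaker rim',(409,177),.094),('washcap',(274,299),.13)]: print(nm,cast(s,d,uv,z).round(3))
E
```

```text
scene green [258.43362832 201.71681416] [253 196  12  12 113] [ 0.4808 -0.089   0.088 ] cap [344.93286219 176.88869258] [330 166  30  21 566] [ 0.6119 -0.0033  0.163 ]
dot [341.         211.26190476] [334 210  13   4  42] [ 0.6225 -0.0301  0.1   ]
yaw 0.01934419954617078 0.15343594664723414
[[ 0.521 -0.139  0.1  ]
 [ 0.547  0.052  0.1  ]
 [ 0.742  0.022  0.1  ]
 [ 0.711 -0.157  0.1  ]] [ 0.63038092 -0.0554548   0.1       ]
[[ 0.496 -0.252  0.015]] pump
side green [365.         203.06666667] [361 200   9   8  60] [ 0.473  -0.0776  0.088 ] cap [292.54411765 164.29411765] [280 157  26  15 340] [ 0.6121 -0.0021  0.163 ]
[[ 0.496 -0.249  0.015]] pump
ring px [[359.3, 221.3], [361.9, 207.7], [352.3, 196.7], [336.5, 194.2], [323.2, 201.5], [319.9, 214.8], [329.1, 226.5], [345.7, 229.2]]
bluecap [[0.58  0.124 0.096]]
beaker rim [[0.685 0.109 0.094]]
washcap [[ 0.634 -0.237  0.13 ]]
```

View pics/scenecrop.png

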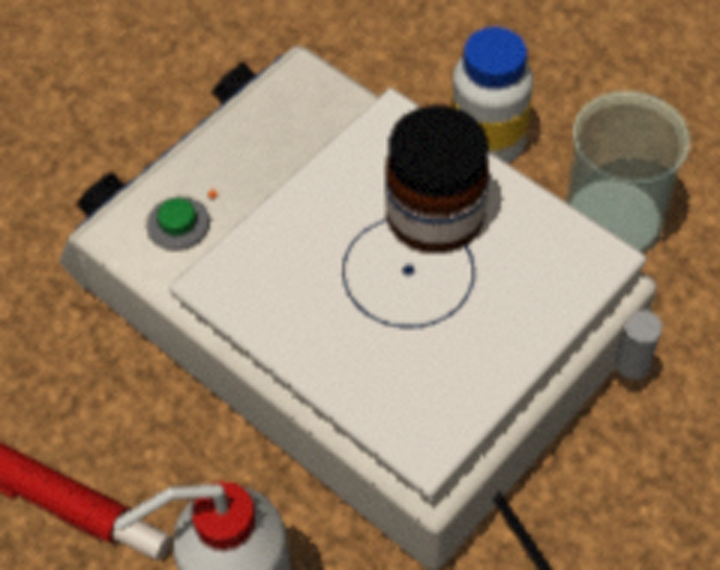

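The crop puts the dot at full-image pixel (336,219.7), the button at (259,202) and the centre of the cap's top at about (346,178.7). The jar covers the ring's left-rear edge.

```bash
python3 - <<'E'
from h import *
s,d,f=grab('scene')
D=cast(s,d,(336,219.7),.1)[0];B=cast(s,d,(259,202),.089)[0];J=cast(s,d,(346,178.7),.17)[0]
print(D,B,J,'ring L',cast(s,d,[(314.5,220),(357.8,220)],.1))
v=(D-B)[:2];print(np.linalg.norm(v),'yaw',np.arctan2(v[1],v[0])-np.arctan2(55,140))
e=(D-J)[:2];print('push',np.linalg.norm(e),np.degrees(np.arctan2(e[1],e[0])))
s,d,f=grab('side');print('in side: dot, jar0',proj(s,d,[D,[J[0],J[1],.1],[J[0],J[1],.17],B]).round(1).tolist())
s,d,f=grab('wrist');print(np.array(d['mount']).round(3),d['fx'],d['cx'],d['cy'])
E
```

```text
[ 0.624736   -0.04987146  0.1       ] [ 0.48256656 -0.08937628  0.089     ] [ 0.61819298 -0.01019336  0.17      ] ring L [[ 0.59367539 -0.07115532  0.1       ]
 [ 0.65685859 -0.02937783  0.1       ]]
0.14755601770164076 yaw -0.10329990593088234
push 0.04021396433273245 -80.63606177162207
in side: dot, jar0 [[305.6, 179.9], [295.0, 187.4], [293.2, 159.2], [364.8, 198.9]]
[[ 1.     0.001  0.    -0.   ]
 [ 0.001 -0.958 -0.286 -0.073]
 [ 0.     0.286 -0.958 -0.142]
 [ 0.     0.     0.     1.   ]] 350.530690161822 317.0589302340125 193.17746970314326
```

>>> {"op": "apply_moves", "data": {"commands": [-0.536, 0.93, -0.083, 0, 0, 0, -0.536, 0.93, -0.083, 0, 0, 0, -0.536, 0.93, -0.083, 0, 0, 0, -0.536, 0.93, -0.083, 0, 0, 0, -0.536, 0.93, -0.083, 0, 0, 0, -0.536, 0.93, -0.083, 0, 0, 0, -0.536, 0.93, -0.083, 0, 0, 0, -0.536, 0.93, -0.083, 0, 0, 0, -0.536, 0.93, -0.083, 0, 0, 0, -0.536, 0.93, -0.083, 0, 0, 0, -0.536, 0.93, -0.083, 0, 0, 0, -0.536, 0.93, -0.083, 0, 0, 0, -0.536, 0.93, -0.083, 0, 0, 0, -0.536, 0.93, -0.083, 0, 0, 0, -0.536, 0.93, -0.083, 0, 0, 0, -0.536, 0.93, -0.083, 0, 0, 0, -0.536, 0.93, -0.083, 0, 0, 0, -0.536, 0.93, -0.083, 0, 0, 0, -0.536, 0.93, -0.083, 0, 0, 0, -0.536, 0.93, -0.083, 0, 0, 0], "jaw": -0.2, "newtons": 20}}

```text
clock: 2.4
position: [0.6106, 0.0592, 0.2812]
ee_rot: [-0.0, 0.813, 0.582, 0.0]
contact_force: [0.2, 1.0, 0.8]
width: 0.0341
```

>>> {"op": "apply_moves", "data": {"commands": [0, 0, 0, 0, 0, 0.9, 0, 0, 0, 0, 0, 0.9, 0, 0, 0, 0, 0, 0.9, 0, 0, 0, 0, 0, 0.9, 0, 0, 0, 0, 0, 0.9, 0, 0, 0, 0, 0, 0.9, 0, 0, 0, 0, 0, 0.9, 0, 0, 0, 0, 0, 0.9, 0, 0, 0, 0, 0, 0, 0, 0, 0, 0, 0, 0]}}

```text
clock: 3.4
position: [0.6099, 0.0603, 0.2811]
ee_rot: [-0.0, 0.997, 0.083, -0.0]
contact_force: [-0.4, 0.4, 0.0]
width: 0.0341
```

```bash
python3 - <<'E'
from h import *
s,d,f=grab('wrist','w1.png');print(s['clock'],s['position'],s['width'],R(s['ee_rot']).round(3).tolist(),s['contact_force'])
D=[.6247,-.0499,.1];print(proj(s,d,[D,[.618,-.010,.1],[.618,-.010,.17],[.4826,-.0894,.089]]).round(1).tolist())
E
```

```text
3.4 [0.60986893 0.06028794 0.28106509] 0.03407527522252677 [[0.986, 0.165, -0.0], [0.165, -0.986, 0.0], [-0.0, -0.0, -1.0]] [-0.37277028  0.38391269  0.02810004]
[[314.3, 274.4], [314.2, 238.3], [313.6, 273.8], [178.1, 282.2]]
```

View pics/w1.png

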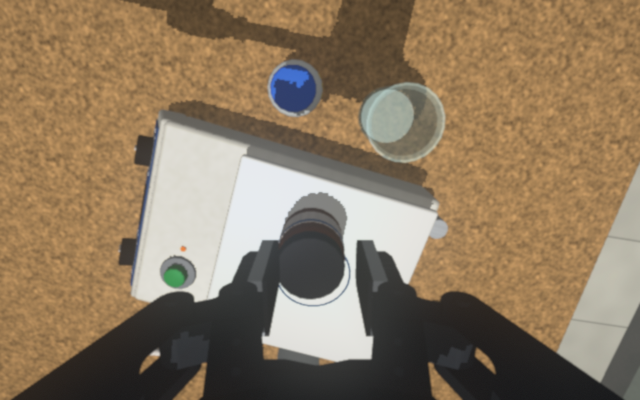

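The wrist view shows the cap at about (311,265), the button at (174,275), the visible lower arc of the ring from (280,293) through (314,306) to (350,270), and the plate corners at (245,156) and (437,208). Both the jar and the button sit about 8 px off the prediction from the scene camera. I'll fit the ring in this view.

```bash
cat >> h.py <<'E'
from scipy.optimize import least_squares
def ring(s,d,f,guess,ex=None):
    i=f.astype(int); m=((i[...,2]-i[...,0])>18)&(f.max(2)<215)
    v,u=np.nonzero(m); P=cast(s,d,np.c_[u,v],.1)[:,:2]
    c=np.array(guess[:2])
    for w in (.012,.006,.003):
        q=P[abs(np.hypot(*(P-c).T)-.038)<w]
        c=least_squares(lambda c:np.hypot(*(q-c).T)-.038,c,loss='soft_l1',f_scale=.001).x
    r=np.hypot(*(q-c).T)-.038
    return c,len(q),r.std(),q
E
python3 - <<'E'
from h import *
s,d,f=grab('wrist')
for g in ([.6247,-.0499],[.6247,-.043],[.62,-.045]):
    c,n,sd,q=ring(s,d,f,g);print(c.round(4),n,sd.round(5),q.min(0),q.max(0),proj(s,d,[*c,.1]))
g=f.max(2); 
for r in (255,262,270,280,290): print(r,''.join('#' if x<50 else '+' if x<90 else '.' for x in g[r,262:362]))
print('cap',cast(s,d,(311,265),.17),'but',cast(s,d,(174.5,275),.089))
hsv=cv2.cvtColor(f,cv2.COLOR_RGB2HSV);m=(hsv[...,0]>45)&(hsv[...,0]<85)&(hsv[...,1]>120);m[:, 250:]=0
v,u=np.nonzero(m);print(u.mean(),v.mean(),u.min(),u.max(),v.min(),v.max(),cast(s,d,(u.mean(),v.mean()),.088))
E
```

```text
[ 0.6226 -0.049 ] 84 0.00032 [ 0.59044947 -0.08698502] [ 0.66098704 -0.02615576] [[312.4785653  273.30263078]]
[ 0.6226 -0.049 ] 84 0.00032 [ 0.59044947 -0.08698502] [ 0.66098704 -0.02615576] [[312.4785654  273.30263091]]
[ 0.6226 -0.049 ] 84 0.00032 [ 0.59044947 -0.08698502] [ 0.66098704 -0.02615576] [[312.47856541 273.30263093]]
255 ......++++++++++++++++++++++++++++++++++++++++++++++++++++++++++++++++++++++++++++.............+++++
262 ....+++++++++++++++++++++++++++++++++++++++++++++++++++++++++++++++++++++++++++++..............+++++
270 +++++++++++++++++++++++++++++++++++++++++++++++++++++++++++++++++++++++++++++++++..............+++++
280 ++++++++++++++++++++++++++++++++++++++++++++++++++++++++++++++++++++++++++++++.................+++++
290 +++++++++++++++...........+++++++++++++++++++++++++++++++++++++++++++++.........................++++
cap [[ 0.61468489 -0.00257936  0.17      ]] but [[ 0.47827909 -0.08130115  0.089     ]]
173.75619834710744 277.4669421487603 165 183 270 285 [[ 0.47728157 -0.08505987  0.088     ]]
```

>>> {"op": "apply_moves", "data": {"commands": [-0.183, 0, 0.55, 0, 0, 0, 0, 0, 0.55, 0, 0, 0, 0, 0, 0.55, 0, 0, 0, 0, 0, 0.55, 0, 0, 0, 0, 0, 0.55, 0, 0, 0, 0, 0, 0.55, 0, 0, 0, 0, 0, 0.55, 0, 0, 0, 0, 0, 0.55, 0, 0, 0, 0, 0, 0.55, 0, 0, 0, 0, 0, 0.55, 0, 0, 0, 0, 0, 0, 0, 0, 0, 0, 0, 0, 0, 0, 0]}}

```text
clock: 4.7
position: [0.6046, 0.0594, 0.1162]
ee_rot: [-0.0, 0.997, 0.082, -0.0]
contact_force: [0.1, -1.2, 0.1]
width: 0.0343
```

```bash
python3 - <<'E'
from h import *
s,d,f=grab('wrist','w2.png');print(s['clock'],s['position'],s['contact_force'])
c,n,sd,q=ring(s,d,f,[.6226,-.049]);print('ring',c,n,sd)
g=f.max(2)<90
E
```

```text
4.7 [0.60459926 0.05940277 0.1162315 ] [ 0.0786958  -1.17828368  0.06452826]
ring [ 0.62061984 -0.04570996] 244 0.0010543199429158374
```

View pics/w2.png

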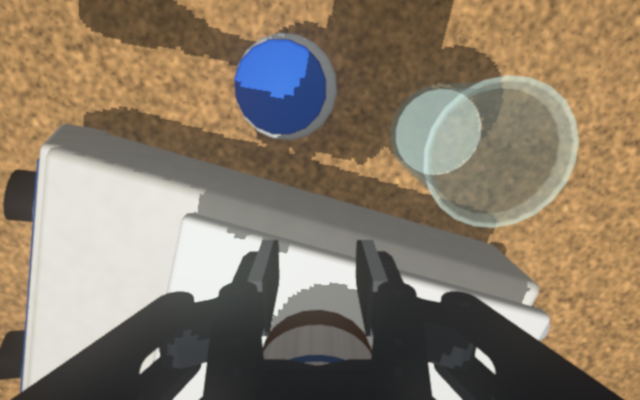

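The jar sits symmetrically ahead of the two fingertips: its near base edge is at about (318,310) and the tips are at row 240. The reagent bottle (285,87) and the beaker are clear. Next is a slow push, stopping short of the circle.

>>> {"op": "apply_moves", "data": {"commands": [0, 0.2, 0, 0, 0, 0, 0, 0.2, 0, 0, 0, 0, 0, 0.1, 0, 0, 0, 0, 0, 0.06, 0, 0, 0, 0, 0, 0.06, 0, 0, 0, 0, 0, 0.06, 0, 0, 0, 0, 0, 0.06, 0, 0, 0, 0, 0, 0.06, 0, 0, 0, 0, 0, 0.06, 0, 0, 0, 0, 0, 0.06, 0, 0, 0, 0, 0, 0.06, 0, 0, 0, 0, 0, 0.06, 0, 0, 0, 0, 0, 0.06, 0, 0, 0, 0]}}

```text
clock: 6.05
position: [0.6096, 0.027, 0.1161]
ee_rot: [-0.0, 0.997, 0.081, -0.0]
contact_force: [-0.2, 1.4, 0.1]
width: 0.0343
```

>>> {"op": "apply_moves", "data": {"commands": [0, 0.07, 0, 0, 0, 0, 0, 0.07, 0, 0, 0, 0, 0, 0.07, 0, 0, 0, 0, 0, 0.07, 0, 0, 0, 0, 0, 0.07, 0, 0, 0, 0, 0, 0.07, 0, 0, 0, 0, 0, 0.07, 0, 0, 0, 0, 0, 0.07, 0, 0, 0, 0, 0, 0.07, 0, 0, 0, 0, 0, 0.07, 0, 0, 0, 0, 0, 0, 0, 0, 0, 0]}}

```text
clock: 7.15
position: [0.6133, 0.0056, 0.1161]
ee_rot: [0.0, 0.997, 0.081, 0.0]
contact_force: [0.1, -0.9, -0.5]
width: 0.0342
```

```bash
python3 - <<'E'
from h import *
s,d,f=grab('wrist');print(s['clock'],s['position'],s['contact_force'])
y=R(s['ee_rot'])[:,1];x=R(s['ee_rot'])[:,0];D=np.array([.6226,-.049,.1]);print('to dot y',(D-s['position'])@y,'x',(D-s['position'])@x)
s,d,g=grab('scene')
a=f[200:400,140:500,::-1];b=g[130:320,220:440,::-1]
cv2.imwrite('pics/c3.png',np.hstack([cv2.resize(a,(400,222)),cv2.resize(b,(257,222))]) if 0 else np.vstack([cv2.resize(a,(500,278)),cv2.resize(b,(500,300),interpolation=2)]))
E
```

```text
7.15 [0.61331841 0.00563183 0.11607439] [ 0.135373   -0.86384138 -0.49409544]
to dot y 0.055406858275985585 x 0.0002993142856642245
```

View pics/c3.png

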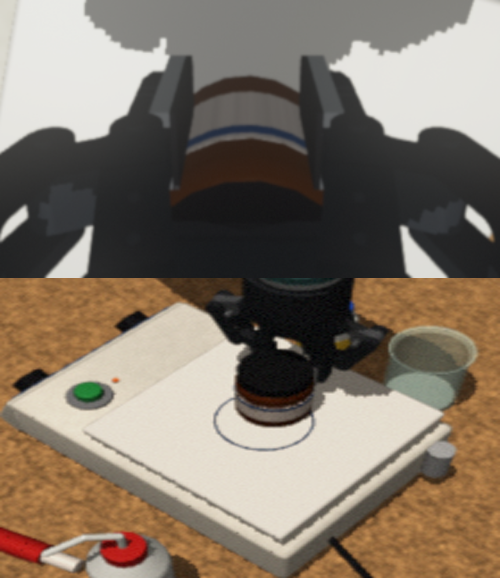

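The wrist crop shows the jar's wall seated between both fingertips. The scene crop shows the jar moved towards the circle with roughly 20 mm still to go, which agrees with the geometry of the two-finger cradle.

>>> {"op": "apply_moves", "data": {"commands": [0, 0.07, 0, 0, 0, 0, 0, 0.07, 0, 0, 0, 0, 0, 0.07, 0, 0, 0, 0, 0, 0.07, 0, 0, 0, 0, 0, 0.07, 0, 0, 0, 0, 0, 0.07, 0, 0, 0, 0, 0, 0.07, 0, 0, 0, 0, 0, 0, 0, 0, 0, 0]}}

```text
clock: 8.05
position: [0.6157, -0.0089, 0.1161]
ee_rot: [0.0, 0.997, 0.081, 0.0]
contact_force: [-0.1, -0.3, 0.6]
width: 0.0343
```

```bash
cat >> h.py <<'E'
def jarfit(n):
    """jar axis from outline of cap top: dark blob in static camera, by matching the left/right/lower silhouette extents"""
    s,d,f=grab(n); return s,d,f
E
python3 - <<'E'
from h import *
s=manip.get_state();x,y=R(s['ee_rot'])[:,0],R(s['ee_rot'])[:,1];D=np.array([.6226,-.049,.1]);p=s['position']
print(s['clock'],p,s['contact_force'],'y',(D-p)@y,'x',(D-p)@x,'cradle jar',p+.0357*y)
for n,b in (('scene',(300,150,400,250)),('side',(270,130,350,220))):
    s,d,g=grab(n); cv2.imwrite(f'pics/{n}4.png',cv2.resize(g[b[1]:b[3],b[0]:b[2],::-1],None,fx=4,fy=4,interpolation=2))
    J=p+.0357*y; a=np.arange(0,6.28,.02)
    for r,z in ((.0285,.17),(.03,.1)):
        q=proj(s,d,np.c_[J[0]+r*np.cos(a),J[1]+r*np.sin(a),0*a+z]); print(n,z,'u',q[:,0].min(),q[:,0].max(),'v',q[:,1].min(),q[:,1].max())
    im=g.copy()
    print('ring',proj(s,d,[*D]))
A=cv2.imread('pics/scene4.png');B=cv2.imread('pics/side4.png');h=360
cv2.imwrite('pics/c4.png',np.hstack([A,np.pad(B,((0,A.shape[0]-B.shape[0]),(0,0),(0,0)))]))
E
```

```text
8.05 [ 0.61572853 -0.00890412  0.11610441] [-0.08648596 -0.25579875  0.5812333 ] y 0.04067290276416982 x 0.0002810251047290286 cradle jar [ 0.6215141  -0.04413219  0.11611889]
scene 0.17 u 319.3096536635429 354.04080120118033 v 179.4923168027623 207.65911629605512
scene 0.1 u 319.1866209980505 353.32297846710355 v 202.52295418492852 231.17805136235398
ring [[335.24842007 218.78348733]]
side 0.17 u 290.46926034231956 316.3686531832737 v 148.1703826928382 159.35901772147767
side 0.1 u 291.73899956023604 317.7957194463694 v 174.99693884944463 187.9134597664829
ring [[305.94196512 180.32504003]]
```

View pics/c4.png

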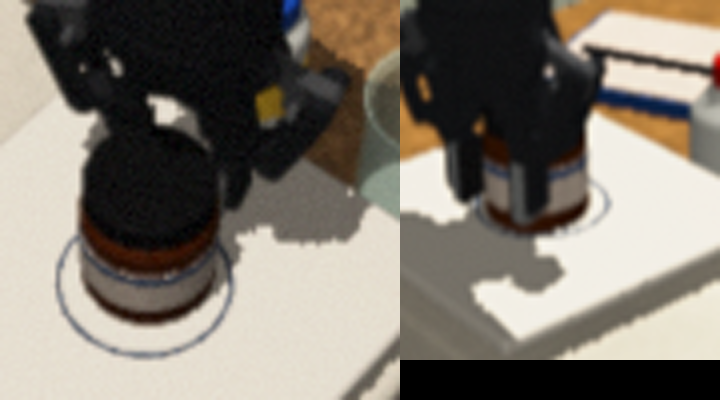

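The scene view (left) shows the jar's base bottom at v≈230.8 and the ring's bottom at v≈238.8, so about 5 to 8 mm remain. The side view agrees. I'll push 6 mm more and check.

>>> {"op": "apply_moves", "data": {"commands": [0, 0.05, 0, 0, 0, 0, 0, 0.05, 0, 0, 0, 0, 0, 0.05, 0, 0, 0, 0, 0, 0.05, 0, 0, 0, 0, 0, 0, 0, 0, 0, 0, 0, 0, 0, 0, 0, 0]}}

```text
clock: 8.75
position: [0.6166, -0.0146, 0.1161]
ee_rot: [0.0, 0.997, 0.081, 0.0]
contact_force: [-0.3, -0.0, 0.1]
width: 0.0343
```

```bash
python3 - <<'E'
from h import *
s=manip.get_state();x,y=R(s['ee_rot'])[:,0],R(s['ee_rot'])[:,1];D=np.array([.6226,-.049,.1]);p=s['position']
print(s['clock'],p,s['contact_force'],'y',(D-p)@y,'x',(D-p)@x)
s,d,g=grab('scene'); c,n,sd,q=ring(s,d,g,[.6247,-.05]);print('ring scene',c,n,sd)
b=(300,160,380,245)
cv2.imwrite('pics/c5.png',cv2.resize(g[b[1]:b[3],b[0]:b[2],::-1],None,fx=7,fy=7,interpolation=2))
a=np.arange(0,6.28,.02)
for r,z in ((.0285,.17),(.03,.1),(.039,.1)):
    q=proj(s,d,np.c_[c[0]+r*np.cos(a),c[1]+r*np.sin(a),0*a+z]); print(z,'u',q[:,0].min(),q[:,0].max(),'v',q[:,1].min(),q[:,1].max())
E
```

```text
8.75 [ 0.61663024 -0.01456855  0.11606886] [-0.32330687 -0.00870008  0.09679231] y 0.03493802330202531 x 0.0003008870120098373
ring scene [ 0.6247 -0.05  ] 0 nan
0.17 u 318.90702273271 353.8099317913679 v 182.65874778164937 211.1060897135544
0.1 u 318.81021411165074 353.10415234645063 v 205.58412712438246 234.50557413193133
0.1 u 313.67295801143257 358.2610765505772 v 201.44926393426422 239.05851714008793
  ret = _var(a, axis=axis, dtype=dtype, out=out, ddof=ddof,
  arrmean = um.true_divide(arrmean, div, out=arrmean,
  ret = ret.dtype.type(ret / rcount)
```

View pics/c5.png

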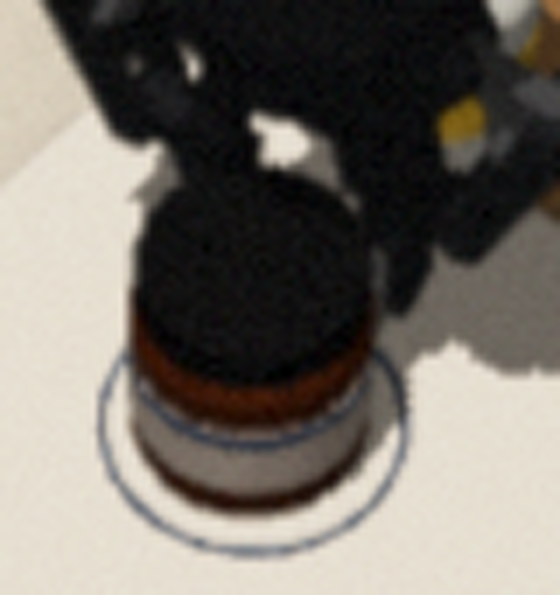

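The jar's base bottom is at v≈233.7 and would be at about 235 when centred. Sideways it is centred (335.9 against 336.2). I'll give it a final 1.5 mm, then back off, rise and check from above.

>>> {"op": "apply_moves", "data": {"commands": [0, 0.025, 0, 0, 0, 0, 0, 0.025, 0, 0, 0, 0, 0, 0, 0, 0, 0, 0, 0, 0, 0, 0, 0, 0, 0, -0.1, 0, 0, 0, 0, 0, -0.3, 0, 0, 0, 0, 0, -0.5, 0, 0, 0, 0, 0, -0.5, 0, 0, 0, 0]}}

```text
clock: 9.6
position: [0.6097, 0.027, 0.1161]
ee_rot: [-0.0, 0.997, 0.081, -0.0]
contact_force: [0.2, -0.3, -0.1]
width: 0.0342
```

>>> {"op": "apply_moves", "data": {"commands": [0, 0, -0.6, 0, 0, 0, 0, 0, -0.9, 0, 0, 0, 0, 0, -0.9, 0, 0, 0, 0, 0, -0.9, 0, 0, 0, 0, 0, -0.9, 0, 0, 0, 0, 0, -0.9, 0, 0, 0, 0, 0, -0.9, 0, 0, 0, 0, 0.6, -0.6, 0, 0, 0, 0, 0.9, 0, 0, 0, 0, 0, 0.9, 0, 0, 0, 0, 0, 0.9, 0, 0, 0, 0, 0, 0.4, 0, 0, 0, 0, 0, 0, 0, 0, 0, 0, 0, 0, 0, 0, 0, 0]}}

```text
clock: 11.0
position: [0.6278, -0.0825, 0.314]
ee_rot: [-0.001, 0.997, 0.082, -0.0]
contact_force: [-0.4, 0.3, -0.4]
width: 0.0343
```

```bash
python3 - <<'E'
from h import *
s,d,f=grab('wrist');p=s['position'];print(s['clock'],p,s['contact_force'])
for g in ([.6226,-.049],[.6226,-.045]):
    c,n,sd,q=ring(s,d,f,g);print('ring',c,n,sd,q.min(0),q.max(0))
u,v=proj(s,d,[.6226,-.049,.13])[0].astype(int);b=(max(u-80,0),max(v-70,0),u+80,v+70);print(b)
cv2.imwrite('pics/c6.png',cv2.resize(f[b[1]:b[3],b[0]:b[2],::-1],None,fx=5,fy=5,interpolation=2))
a=np.arange(0,6.28,.02);D=[.6226,-.049]
for r,z in ((.0285,.17),(.0285,.155),(.03,.1),(.039,.1)):
    q=(proj(s,d,np.c_[D[0]+r*np.cos(a),D[1]+r*np.sin(a),0*a+z])-b[:2])*5; print(z,'u',q[:,0].min(),q[:,0].max(),'v',q[:,1].min(),q[:,1].max())
E
```

```text
11.0 [ 0.62781393 -0.08247521  0.31396056] [-0.42785106  0.28451926 -0.39926697]
ring [ 0.62282364 -0.04947068] 143 0.0006340038720008305 [ 0.58413695 -0.06732169] [ 0.66110926 -0.03119814]
ring [ 0.62282364 -0.04947069] 143 0.000634003926975953 [ 0.58413695 -0.06732169] [ 0.66110926 -0.03119814]
(np.int64(238), np.int64(62), np.int64(398), np.int64(202))
0.17 u 226.35505556841423 576.7820992091521 v 203.27233951573547 554.8233112770588
0.155 u 234.47125604455522 568.0631130986529 v 199.94047790443986 535.2367698734794
0.1 u 251.0903001928355 549.6645629890295 v 182.1959524840134 483.9879692722632
0.1 u 206.26974820015278 594.4957355527649 v 134.32285197129863 526.8114983741561
```

View pics/c6.png

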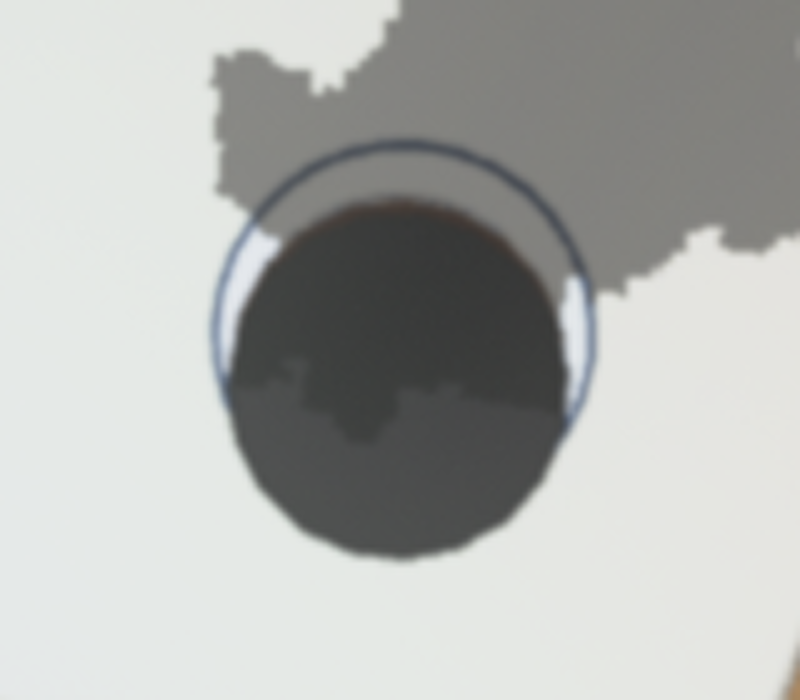

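The view from above shows the cap centred at about (398,·) and the ring at (404,·) at 5x zoom, and the two match along v as well. The jar is therefore centred to about 1 mm. Next I shut the jaws and move above the button.

>>> {"op": "apply_moves", "data": {"commands": [-0.62, -0.091, 0, 0, 0, 0, -0.62, -0.091, 0, 0, 0, 0, -0.62, -0.091, 0, 0, 0, 0, -0.62, -0.091, 0, 0, 0, 0, -0.62, -0.091, 0, 0, 0, 0, -0.62, -0.091, 0, 0, 0, 0, -0.62, -0.091, 0, 0, 0, 0, -0.62, -0.091, 0, 0, 0, 0, 0, 0, 0.9, 0, 0, 0, 0, 0, 0.9, 0, 0, 0, 0, 0, 0.9, 0, 0, 0, 0, 0, 0.9, 0, 0, 0, 0, 0, 0.9, 0, 0, 0, 0, 0, 0.9, 0, 0, 0, 0, 0, 0.8, 0, 0, 0, 0, 0, 0, 0, 0, 0, 0, 0, 0, 0, 0, 0], "jaw": -1}}

```text
clock: 12.75
position: [0.4778, -0.0856, 0.1286]
ee_rot: [-0.0, 0.997, 0.082, 0.0]
contact_force: [0.1, -0.0, 0.2]
width: -0.0
```

```bash
python3 - <<'E'
from h import *
s,d,g=grab('scene');print(s['clock'],s['position'],s['width'],s['contact_force'])
s2,d2,h=grab('side')
a=g[150:250,220:380];b=h[110:230,270:430]
cv2.imwrite('pics/c7.png',np.vstack([cv2.resize(a,(448,280),interpolation=2),cv2.resize(b,(400,300),interpolation=2)[:, :] if 0 else np.pad(cv2.resize(b,(400,300),interpolation=2),((0,0),(0,48),(0,0)))])[:,:,::-1])
E
```

```text
12.75 [ 0.47782454 -0.08563569  0.12855904] -1.543316647831808e-05 [ 0.08921045 -0.01940411  0.19646599]
```

View pics/c7.png

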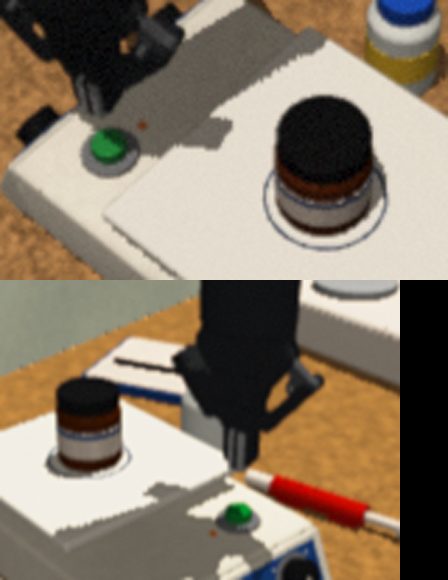

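```bash
python3 - <<'E'
from h import *
for n in ('scene','side'):
    s,d,g=grab(n);print(n,proj(s,d,[[.4778,-.0856,.1286],[.4778,-.0856,.089],[.4778,-.0856,.12]]).round(1).tolist())
E
echo "scene seen: tip 253,189 button 258.4,202; side seen: tip 365,184 button 365,203"
```

```text
scene [[255.6, 186.6], [258.2, 199.4], [256.2, 189.4]]
side [[366.4, 184.5], [365.5, 200.4], [366.2, 188.0]]
scene seen: tip 253,189 button 258.4,202; side seen: tip 365,184 button 365,203
```

Aligned: in the side view the tip is straight above the button. Pressing slowly.

>>> {"op": "apply_moves", "data": {"commands": [0, 0, 0.2, 0, 0, 0, 0, 0, 0.2, 0, 0, 0, 0, 0, 0.2, 0, 0, 0, 0, 0, 0.2, 0, 0, 0, 0, 0, 0.2, 0, 0, 0, 0, 0, 0.07, 0, 0, 0, 0, 0, 0.07, 0, 0, 0, 0, 0, 0.07, 0, 0, 0, 0, 0, 0.07, 0, 0, 0, 0, 0, 0.07, 0, 0, 0, 0, 0, 0.07, 0, 0, 0, 0, 0, 0.07, 0, 0, 0, 0, 0, 0, 0, 0, 0, 0, 0, 0, 0, 0, 0]}}

```text
clock: 14.35
position: [0.4778, -0.0865, 0.0837]
ee_rot: [0.0, 0.997, 0.081, 0.0]
contact_force: [-0.2, 0.1, 4.5]
width: 0.0
```

>>> {"op": "apply_moves", "data": {"commands": [0, 0, 0.04, 0, 0, 0, 0, 0, 0.04, 0, 0, 0, 0, 0, 0, 0, 0, 0, 0, 0, 0, 0, 0, 0]}}

```text
clock: 14.75
position: [0.4779, -0.0865, 0.0828]
ee_rot: [0.0, 0.997, 0.081, 0.001]
contact_force: [-3.7, 1.3, 16.2]
width: 0.0002
```

The force rose sharply to 16 N at the end of travel, so the button is fully down. Releasing and rising.

>>> {"op": "apply_moves", "data": {"commands": [0, 0, -0.1, 0, 0, 0, 0, 0, -0.2, 0, 0, 0, 0, 0, -0.4, 0, 0, 0, 0, 0, -0.8, 0, 0, 0, 0, 0, -0.9, 0, 0, 0, 0, 0, -0.9, 0, 0, 0, 0, 0, -0.9, 0, 0, 0, 0, 0, 0, 0, 0, 0, 0, 0, 0, 0, 0, 0]}}

```text
clock: 15.65
position: [0.4775, -0.0864, 0.2068]
ee_rot: [-0.0, 0.997, 0.081, 0.0]
contact_force: [-0.5, 0.7, -0.3]
width: 0.0002
```

```bash
python3 - <<'E'
from h import *
s,d,g=grab('scene');print(s['clock'],s['position'],s['contact_force'])
s2,d2,h=grab('side')
a=g[150:250,220:380];b=h[110:230,270:430]
cv2.imwrite('pics/c8.png',np.vstack([cv2.resize(a,(448,280),interpolation=2),np.pad(cv2.resize(b,(400,300),interpolation=2),((0,0),(0,48),(0,0)))])[:,:,::-1])
A=cv2.cvtColor(cv2.imread('pics/c7.png'),6).astype(int);B=cv2.cvtColor(cv2.imread('pics/c8.png'),6).astype(int);print('jar area diff',abs(A-B)[90:240,265:390].mean(),abs(A-B)[375:475,50:130].mean())
E
```

```text
15.65 [ 0.47751232 -0.08644515  0.20679075] [-0.48369277  0.66587686 -0.29713502]
jar area diff 2.1230933333333333 1.9575
```

View pics/c8.png

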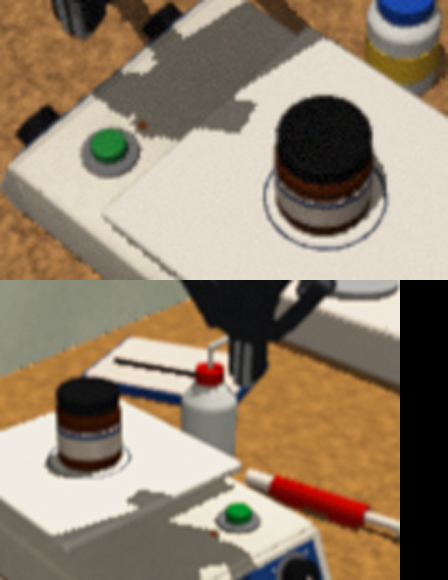

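The jar hasn't moved and stands in the circle, the button is back up, and the robot is clear of everything. Handing in.

```bash
python3 -c "from rig import manip; print(manip.sign_off())"
```

```text
the job is handed in; nothing more can be done
None
```

The jar now stands centred in the printed circle, and the start button has been pressed all the way down and has sprung back. I handed the job in at about 16 s on the clock; no verdict was reported.

- **Push:** I slid the jar about 45 mm with two part-open fingertips against its side. It was never between the fingers, and the force readings between pushes stayed at or below about 1.4 N.
- **Centring:** From directly above, the wrist camera showed the jar about 1 mm from the circle's centre. The scene camera, read before the last 1.5 mm nudge, had it 2.8 mm short, so the two disagreed by a millimetre or two. Both are well inside the 8 mm limit.
- **Button:** I pressed with the jaws shut to 16 N with the tips at 82.8 mm, about 6 mm of travel. The last pictures show the button back up and the jar unmoved by the press. The arm was clear of everything, and the bottles and pipette pump looked undisturbed. The beaker was outside those last pictures, but the arm went nowhere near it after the push.

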